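Unhook a part carrier from its machine seat

ROBOT

A 6-joint arm with a two-finger parallel gripper is mounted at the origin on the work surface. World frame = base frame: x ahead of the robot, y to its left, z up, the work surface at z = 0. Lengths are in m, angles in degrees, forces in N, time in s.
With the tool pointing down it reaches from about 0.35 to 0.975 m from the base axis. Payload 17.4 kg.
Tool frame: the origin (TCP) lies between the finger pads; the fingertips stand 11 mm ahead of it and the grasp point (between the pads) lies 8 mm behind it (env.tip_reach is the distance from the TCP to the fingertips, in m); z points along the fingers, y is the line along which they close (so a half turn about z gives the same grasp; the last joint's range is limited). The gripper opens to 85 mm and grips with 20 to 120 N. Pads are 22 mm wide; open, the fingers measure 114 mm over their backs; the gripper's body (76 mm by 85 mm) begins 54 mm behind the grasp point. The pads swing forward as they close: fully open they stand 13 mm farther back than shut.
Start: joints at [-78.369, 6.646, 82.598, -0, 90.757, -2.166], TCP at [0.161, -0.656, 0.242] pointing down, gripper open.
Joint ranges: [-162.19, 162.19], [-47.58, 125.68], [4.15, 143.07], [-65.23, 245.23], [0.69, 171.88], [-170.13, 170.13]. Speed limits (degrees/s): [108.29, 108.29, 127.2, 180, 180, 180].

INTERFACE

Orientations are given as [roll, pitch, yaw] about the fixed x, y, z axes, in that order (R = Rz(yaw) Ry(pitch) Rx(roll)).
In Python, from rig import sensors, get_image, env gives the robot as it stands.
- The arm moves only by the shell command python3 -m pendant 'ROWS' [FORCE]. ROWS is JSON, a list of rows, each a list of 7 numbers: the shift along the tool's x, y, z scaled (see below), then the turn, a rotation vector about the tool's x, y, z scaled (see below), then the opening, from 0 (shut) to 1 (fully open). A call has 1 to 20 rows; each row shifts and turns the commanded pose from where the row before left it, along the tool's axes as they then stand; what a row does not reach is not made up. The controller multiplies each number of a shift by 0.02 m and each number of a turn by 4 degrees. A row lasts 1/12 s, in which the tool goes at most 41.7 mm and 7.16 degrees, less where a joint would pass 70% of its speed; a pose out of reach is approached as far as the arm can. A call with a number of a shift or a turn outside -1 to 1 is refused whole. A call with a gripper value outside its range is refused whole. The fingers move at their own pace and stop on an object; FORCE is the grip in N (left out, the last holds). Time passes only in rows, so rows that do not move let the fingers close. It gives the time, the measured TCP pose, the force, the opening and the grip force at its end, in the units of the state.
- sensors.observe(): the state, without advancing time (a new reading comes with each control period).
- get_image(name): name is "scene" or "top" or "wrist"; returns a dict with "color" (420x560x3 uint8, red, green, blue), "fx", "fy", "cx", "cy" (pixels), "k1" (the pictures are not rectified: a ray, as slopes to the right and down, at radius r is drawn at 1 + k1 r^2 times it, then the intrinsics apply), "eye" and "rotation" of the camera in the world. Camera axes: x right, y up, looking along -z (the intrinsics and any distortion apply to the point x, -y, -z); pixel columns grow to the right and rows downward; lengths in m; the calibration is good to about 2 mm. A picture is of the moment at which its call begins. There is no depth.
- env.sign_off(): hands the job in; it is judged then, once.
The state is a dict: "t": time; "q": joint angles; "joint_vel": joint speeds; "joint_efforts": joint torques, N m; "position": TCP position; "orientation": TCP orientation; "ft_force": force on the tool from outside, world axes, zero at the start; "torque": the same for the moment, N m; "opening": opening from 0.0 (shut) to 1.0 (fully open); "grasp_force": force on a finger pad.
Only numpy, scipy, OpenCV 4.12 (cv2) and the standard library are available. Lean on these libraries where they do the work, as an engineer would, in place of code of your own. Each camera call takes 0.05 s, during which the arm holds its last target. There are 200 camera calls.

TASK

Take the part carrier with the orange handle out of its black seat and set it down flat inside the green tray, without forcing or dropping it. Its hooked toe is caught under the seat's lip and a stop stands at its other end, so lift the handle end to tilt the carrier back over the stop, then draw the toe out low from under the lip before lifting away, never tipping the carrier past 35 degrees. Leave the blue-handled carrier seated where it is.

Things in the scene. Friction and masses are not known exactly. Their poses are not given: they have to be found in the camera images.
- carrier_orange: Carrier to remove, 0.15-0.31 kg. Grey plate 100 (x) by 64 (y) by 8 mm; origin at the centre of its underside, z up. Steel toe 40 mm wide, z 0 to 6, out of its -x end to x = -82; its last 5 mm turn up to z = 10 as a hook. Orange upright fin to grip across x from above: x 22 to 34, y -20 to 20, z 8 to 64. Fixed at x = -22: ring 44 mm across, top z = 20. In the seat, tilt it about the toe's end, +x end up.
- seat_orange: Fixed black seat of the orange carrier, 172 by 100 mm; origin at its underside, axes as the seated carrier's, whose origin starts at (0, 0, 20) mm +-1. Lip over the hook: free edge x = -57, z 37 to 43; rear wall x = -86. Front stop x 53 to 63, top z = 40. Side cheeks y = +-37 to 45, top z = 30. Tilted 12 to 22 degrees, toe kept low, the carrier clears stop and lip; drawn 35 mm to +x it is free.
- tray: Fixed open green tray, outside 210 (x) by 140 (y) by 18 mm high, walls and floor 5 mm thick; origin at the centre of its underside, so its inner floor is at z = 5 mm. The carrier may lie in it either way round.
- carrier_blue: Bystander: the same carrier with a blue handle, loose in a second seat just like the first; same origin and axes. It must stay where it is.
Mind the look-alikes: they are no part of the job. What is shaped like the carrier_orange but turquoise or yellow is not meant.

How it is judged (in metres and radians):
On the way:
1. the orange-handled carrier is tilted back, handle end up, while its toe is still under the lip (angle between carrier_orange's own z axis and vertical above 0.07 rad and x of carrier_orange in the frame of seat_orange below 0.01 m and z of carrier_orange in the frame of seat_orange below 0.06 m), for 0.05 s.
At the end, for the whole second after the job is handed in: The orange-handled carrier lies flat on the tray's inner floor (within 5 mm of it in height and 3.4 degrees of level, its centre at most 80 mm along and 60 mm across from the tray's centre), upright and at rest; the blue-handled carrier is within 15 mm of where it started (x of carrier_orange in the frame of tray between -0.08 and 0.08 m and y of carrier_orange in the frame of tray between -0.06 and 0.06 m and z of carrier_orange in the frame of tray below 0.01 m and angle between carrier_orange's own z axis and vertical below 0.06 rad and linear speed of carrier_orange below 0.02 m/s and distance of carrier_blue from where it was at the start of the episode below 0.015 m); the robot touches nothing.
It fails at once if the orange-handled carrier is dropped (moves faster than 0.5 m/s while the fingers do not hold it) (contact force between the fingers and carrier_orange below 0.05 N and linear speed of carrier_orange above 0.5 m/s).
It fails at once if the orange-handled carrier is forced against its seat (over 40 N) (contact force between carrier_orange and seat_orange above 40 N).
It fails at once if the orange-handled carrier is tipped by more than 35 degrees, so that its part would slide off (angle between carrier_orange's own z axis and vertical above 0.61 rad).
It fails at once if the blue-handled carrier is moved by more than 15 mm (distance of carrier_blue from where it was at the start of the episode above 0.015 m).
It also fails if it takes over 38 s, if anything falls off the work surface, if the arm or the gripper's body presses on something with over 40 N, if the wrist force passes 120 N, or if a joint passes its speed limit or range.

## Working session

There is one attempt and no reset: what is moved stays moved. The work goes in short steps, Python scripts to look and compute and a shell command to move; the robot and the scene stay as the last step left them, time stands still between calls to the robot, and variables do not carry over. Pictures are saved under pics/ and viewed, at most 10 in all, crops included, and the job is handed in when it is done.

```bash
ls; mkdir -p pics
cat > h.py <<'E'
import numpy as np, cv2
from rig import sensors, get_image, env
def ray(im,u,v):
    xd,yd=(u-im["cx"])/im["fx"],(v-im["cy"])/im["fy"]
    x,y=xd,yd
    for _ in range(20):
        s=1+im["k1"]*(x*x+y*y); x,y=xd/s,yd/s
    return np.array(im["eye"]),np.array(im["rotation"])@np.array([x,-y,-1.])
def atz(im,u,v,z):
    e,d=ray(im,u,v); return e+d*(z-e[2])/d[2]
def proj(im,p):
    c=np.array(im["rotation"]).T@(np.array(p)-np.array(im["eye"]))
    x,y=c[0]/-c[2],-c[1]/-c[2]; s=1+im["k1"]*(x*x+y*y)
    return im["cx"]+im["fx"]*x*s, im["cy"]+im["fy"]*y*s
def save(im,n): cv2.imwrite("pics/"+n+".png",im["color"][:,:,::-1])
E
python3 - <<'E'
from h import *
import pickle
for n in("top","scene"):
    im=get_image(n); save(im,n); pickle.dump(im,open(n+".pkl","wb")); print(n,im["eye"],im["fx"],im["k1"],np.round(im["rotation"],2).tolist())
print(sensors.observe())
E
```

```text
pics
top [ 0.31077427 -0.10985763  0.83893016] 379.67524153107706 -0.07364046795580921 [7.52, 0.29, -90.16]
scene [0.96450835 0.23274438 0.92413869] 495.48314615983935 0.03557969220160458 [37.13, 0.98, 120.4]
{'t': 0.1, 'q': array([-7.83703789e+01,  6.67062075e+00,  8.26325798e+01,  8.58987915e-04,
        9.07573101e+01, -2.16672729e+00]), 'joint_vel': array([ 0.03247134, -0.0870393 , -0.08911436, -0.13460262,  0.03390407,
       -0.04696713]), 'joint_efforts': array([ 1.09782097e-03, -7.33669925e+01, -6.33792901e+01, -8.32956198e-05,
        5.21428330e-03,  2.98799637e-05]), 'position': array([ 0.16091882, -0.65536429,  0.24163772]), 'orientation': array([-1.79939565e+02, -3.14606856e-03,  1.37963576e+01]), 'ft_force': array([ 1.1760397 , -0.78497548,  0.48671598]), 'torque': array([ 0.03944276, -0.03907785,  0.03392883]), 'grasp_force': 0.0, 'opening': 0.9991751905260385}
```

View pics/top.png

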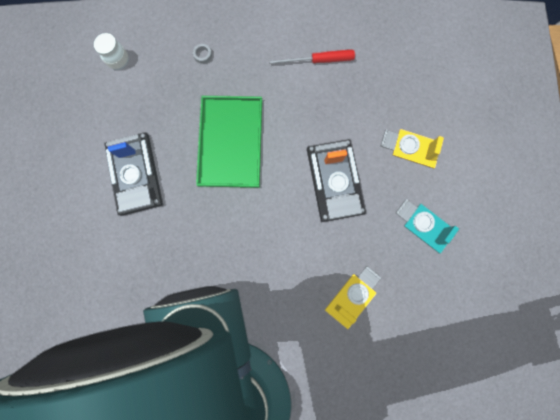

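View pics/scene.png

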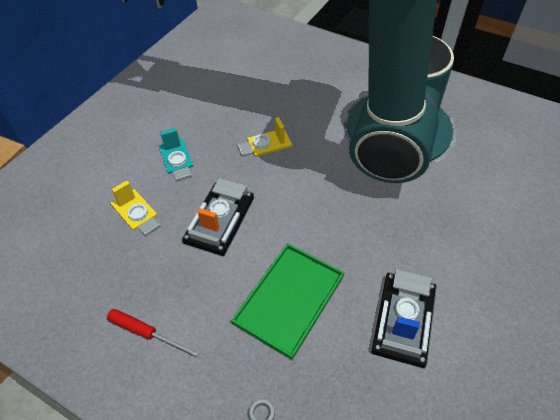

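The top view shows orange at px (337,155), blue (120,148), yellow (432,147) and (350,300), turquoise (435,230), and the tray at (230,141). Only the carrier at (337,180) has an orange handle and a black seat, so it is the one meant. I'll confirm this in an enlarged crop.

Run:
```python
import re
s=open('h.py').read()
s=s.replace('from rig','from scipy.spatial.transform import Rotation as Ro\nfrom rig')
s=s.replace('np.array(im["rotation"])','Ro.from_euler("xyz",im["rotation"],degrees=True).as_matrix()')
open('h.py','w').write(s)
import pickle,cv2,numpy as np
im=pickle.load(open('top.pkl','rb'))["color"][:,:,::-1]
a=cv2.resize(im[130:230,290:390],None,fx=6,fy=6,interpolation=cv2.INTER_CUBIC)
cv2.imwrite('pics/crop1.png',a)
```

```text
(no output)
```

View pics/crop1.png

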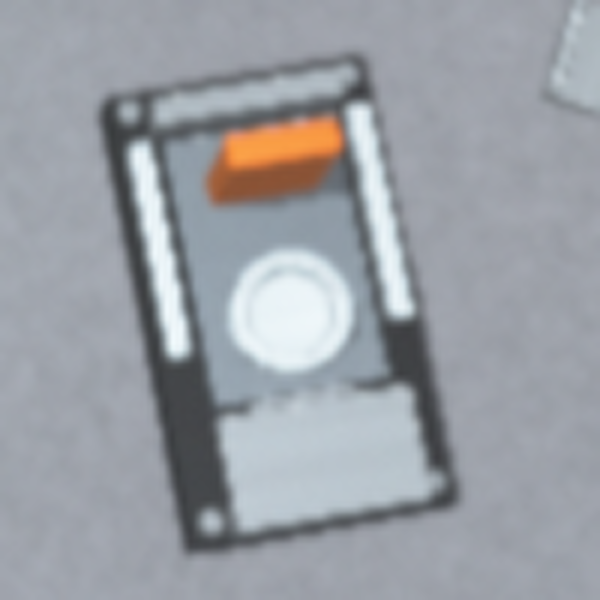

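The crop confirms an orange fin (top from (228,135) to (345,150) in the crop), with the ring at (291,310), the lip plate at the bottom and the stop at the top.

Run:
```python
from h import *; import pickle
im=pickle.load(open('top.pkl','rb')); sc=pickle.load(open('scene.pkl','rb'))
g=lambda u,v,z: atz(im,290+u/6,130+v/6,z)
fin=np.mean([g(228,135,.084),g(340,118,.084),g(345,150,.084),g(226,168,.084)],0)
ring=g(291,310,.040)
c=[g(102,105,.02),g(365,58,.02),g(457,500,.02),g(190,550,.02)]
print('fin',fin,'ring',ring,'dist',np.linalg.norm((fin-ring)[:2])); d=fin-ring; print('yaw',np.degrees(np.arctan2(d[1],d[0])))
print('seat c',np.mean(c,0), [np.linalg.norm((c[i]-c[i-1])[:2]) for i in range(4)])
for a,b in((3,0),(2,1)): e=c[b]-c[a]; print(np.degrees(np.arctan2(e[1],e[0])))
e=c[0]-c[1]; print(np.degrees(np.arctan2(e[1],e[0]))-90)
print('fin proj in scene',proj(sc,fin),'ring',proj(sc,ring))
t=[atz(im,*p,.018) for p in((202,96),(263,97),(260,187),(198,187))]
print('tray',np.mean(t,0),t)
b=atz(im,130,175,.04);print('blue ring',b)
```

```text
fin [ 0.52175425 -0.23353509  0.084     ] ring [ 0.47242225 -0.24131347  0.04      ] dist 0.049941458326143925
yaw 8.960301128303527
seat c [ 0.48021876 -0.2401401   0.02      ] [np.float64(0.1684310851128286), np.float64(0.100171540074256), np.float64(0.16849608777901925), np.float64(0.09912367257483526)]
10.060974291054098
9.704760455607484
10.384774092921575
fin proj in scene (np.float64(205.60688829757123), np.float64(211.60030478027608)) ring (np.float64(218.54009771262957), np.float64(206.3729406268067))
tray [ 0.57117507 -0.0057524   0.018     ] [array([0.67849475, 0.06199439, 0.018     ]), array([ 0.67461042, -0.07804309,  0.018     ]), array([ 0.46547418, -0.0719512 ,  0.018     ]), array([0.46612091, 0.06499029, 0.018     ])]
blue ring [0.48944456 0.21056159 0.04      ]
```

```bash
python3 -m pendant '[[0,0,0,0,0,-1,1],[0,0,0,0,0,-1,1],[0,0,0,0,0,-1,1],[0,0,0,0,0,-1,1],[0,0,0,0,0,-1,1],[0,0,0,0,0,-1,1],[0,0,0,0,0,-1,1],[0,0,0,0,0,-1,1],[0,0,0,0,0,-1,1],[0,0,0,0,0,-1,1],[0,0,0,0,0,-1,1],[0,0,0,0,0,-1,1],[0,0,0,0,0,-1,1],[0,0,0,0,0,-1,1],[0,0,0,0,0,-1,1],[0,0,0,0,0,-1,1],[0,0,0,0,0,-1,1],[0,0,0,0,0,-1,1],[0,0,0,0,0,-1,1],[0,0,0,0,0,-1,1]]' 
python3 -m pendant '[[0.4,0.5,0,0,0,-1,1],[0.8,0.97,0,0,0,-0.5,1],[0.8,0.97,0,0,0,0,1],[0.8,0.97,0,0,0,0,1],[0.8,0.97,0,0,0,0,1],[0.8,0.97,0,0,0,0,1],[0.8,0.97,0,0,0,0,1],[0.8,0.97,0,0,0,0,1],[0.8,0.97,0,0,0,0,1],[0.8,0.97,0,0,0,0,1],[0.8,0.97,0,0,0,0,1],[0.8,0.97,0,0,0,0,1],[0.8,0.97,0,0,0,0,1],[0.8,0.97,0,0,0,0,1],[0.8,0.97,0,0,0,0,1],[0.8,0.97,0,0,0,0,1],[0.8,0.97,0,0,0,0,1],[0.8,0.97,0,0,0,0,1],[0.8,0.97,0,0,0,0,1],[0.4,0.5,0,0,0,0,1]]'
```

```text
t: 1.77
position: [0.1609, -0.6554, 0.2419]
orientation: [-180.0, -0.0, 94.0]
ft_force: [0.0, 0.7, 1.4]
opening: 1.002
grasp_force: 0.0
t: 3.43
position: [0.4759, -0.2928, 0.242]
orientation: [180.0, -0.0, 99.9]
ft_force: [0.2, -0.1, -0.4]
opening: 1.0
grasp_force: 0.0
```

```bash
python3 -m pendant '[[0.64,0.69,0.5,0,0,0,1],[0.64,0.69,0.9,0,0,0,1],[0.64,0.69,0.9,0,0,0,1],[0.64,0.69,0.9,0,0,0,1],[0,0,0.9,0,0,0,1],[0,0,0,0,0,0,1]]'
python3 - <<'E'
from h import *; import pickle
im=get_image("wrist"); save(im,"w1"); pickle.dump(im,open("w1.pkl","wb")); print(im["eye"],im["rotation"])
print(sensors.observe()["position"])
for p in((.5217,-.2333,.084),(.4724,-.2413,.04)): print(proj(im,p))
E
```

```text
t: 3.93
position: [0.5194, -0.2337, 0.1563]
orientation: [-179.8, -0.2, 99.9]
ft_force: [-1.5, -0.1, -0.7]
opening: 1.0
grasp_force: 0.0
[ 0.50719382 -0.15969273  0.28883654] [-16.86314443   0.26884298   9.89976435]
[ 0.51964347 -0.23444887  0.15856511]
(np.float64(284.9714209800063), np.float64(228.86787790838918))
(np.float64(212.32467935144211), np.float64(206.00743310835662))
```

View pics/w1.png

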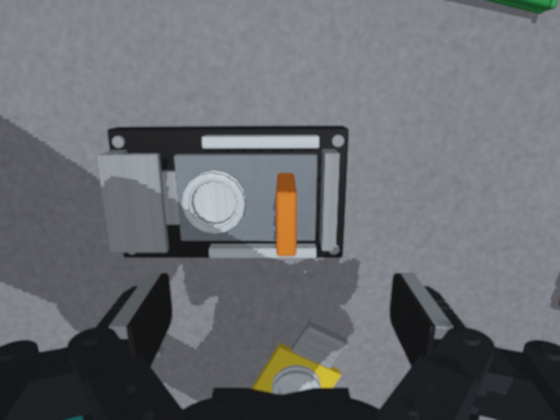

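The wrist view shows the fin's top face spanning about (277–296, 193–254), the ring at (214,202), and seat edges level with the image, so the yaw is right.

Run:
```python
from h import *; import pickle
im=pickle.load(open('w1.pkl','rb'))
f=atz(im,286.5,223.5,.084); r=atz(im,214,202,.04); print(f,r,np.linalg.norm((f-r)[:2]),np.degrees(np.arctan2(*(f-r)[[1,0]])))
s=sensors.observe(); print(s["position"],s["orientation"])
R=Ro.from_euler("xyz",s["orientation"],degrees=True).as_matrix()
print(R.T@(np.r_[f[:2],.061]-s["position"])/.02)
for z,(u,v) in((.02,(110,128)),(.02,(347,128))): print(atz(im,u,v,z))
```

```text
[ 0.52199057 -0.22990875  0.084     ] [ 0.47319446 -0.23823305  0.04      ] 0.0495010533952914 9.68109300102693
[ 0.51964347 -0.23444887  0.15856511] [-1.79835376e+02 -1.07770434e-01  9.98347466e+01]
[0.19444907 0.16842129 4.87816632]
[ 0.39079063 -0.20311096  0.02      ]
[ 0.55596122 -0.17456586  0.02      ]
```

```bash
python3 -m pendant '[[0.15,0.16,0.3,0,0,0,1],[0,0,0.8,0,0,0,1],[0,0,0.9,0,0,0,0.7],[0,0,0.9,0,0,0,0.5],[0,0,0.9,0,0,0,0.4],[0,0,0.8,0,0,0,0.4],[0,0,0.28,0,0,0,0.4],[0,0,0,0,0,0,0.4],[0,0,0,0,0,0,0.4]]' 20
python3 -m pendant '[[0,0,0,0,0,0,0.3],[0,0,0,0,0,0,0.2],[0,0,0,0,0,0,0.1],[0,0,0,0,0,0,0],[0,0,0,0,0,0,0],[0,0,0,0,0,0,0],[0,0,0,0,0,0,0]]' 30
```

```text
t: 4.73
position: [0.5233, -0.2318, 0.0639]
orientation: [180.0, 0.0, 99.8]
ft_force: [-0.2, -0.9, -0.5]
opening: 0.398
grasp_force: 0.0
t: 5.32
position: [0.5235, -0.2316, 0.0639]
orientation: [179.9, 0.1, 99.8]
ft_force: [-1.2, -0.4, 6.4]
opening: 0.136
grasp_force: 30.5
```

```bash
python3 -m pendant '[[0,0,0,0,0,0,0],[0,0,-0.04,0,0,0,0],[0,0,-0.04,0,0,0,0],[0,-0.039,-0.0955,-0.25,0,0,0],[0,-0.039,-0.0955,-0.25,0,0,0],[0,-0.039,-0.0955,-0.25,0,0,0],[0,-0.039,-0.0955,-0.25,0,0,0],[0,-0.039,-0.0955,-0.25,0,0,0],[0,-0.039,-0.0955,-0.25,0,0,0],[0,0,0,0,0,0,0]]' 50
```

```text
t: 6.15
position: [0.5175, -0.2324, 0.076]
orientation: [173.9, 0.0, 99.8]
ft_force: [-0.8, -0.8, -1.9]
opening: 0.131
grasp_force: 48.7
```

```bash
python3 -m pendant '[[0,-0.039,-0.0955,-0.25,0,0,0],[0,-0.039,-0.0955,-0.25,0,0,0],[0,-0.039,-0.0955,-0.25,0,0,0],[0,-0.039,-0.0955,-0.25,0,0,0],[0,-0.039,-0.0955,-0.25,0,0,0],[0,-0.039,-0.0955,-0.25,0,0,0],[0,-0.039,-0.0955,-0.25,0,0,0],[0,-0.039,-0.0955,-0.25,0,0,0],[0,-0.039,-0.0955,-0.25,0,0,0],[0,-0.039,-0.0955,-0.25,0,0,0],[0,-0.039,-0.0955,-0.25,0,0,0],[0,0,0,0,0,0,0]]'
python3 - <<'E'
from h import *
im=get_image("wrist"); a=get_image("scene"); c=cv2.resize(a["color"][150:270,150:290],None,fx=4,fy=4,interpolation=cv2.INTER_CUBIC)
cv2.imwrite("pics/m1.png",np.hstack([cv2.resize(im["color"],(400,300)),cv2.resize(c,(350,300))])[:,:,::-1])
print(sensors.observe())
E
```

```text
t: 7.15
position: [0.5053, -0.2345, 0.0947]
orientation: [162.9, 0.0, 99.8]
ft_force: [-0.8, 0.2, -1.3]
opening: 0.128
grasp_force: 48.8
{'t': 7.25, 'q': array([-33.24797049, -11.45369107, 115.25380912,  12.8043697 ,
        64.16032673, -47.40612349]), 'joint_vel': array([ 0.38842149,  0.48013477, -0.36959574, -0.27791518,  0.19404253,
        0.24177326]), 'joint_efforts': array([ -0.39498534, -45.00830054, -61.14234924,   1.1430845 ,
        -1.09183319,  -0.11850699]), 'position': array([ 0.50552545, -0.23444837,  0.0946194 ]), 'orientation': array([1.62992933e+02, 8.16854215e-03, 9.97752266e+01]), 'ft_force': array([ 0.4983357 , -0.69083321, -2.24208862]), 'torque': array([-0.02608188,  0.19326314,  0.00439861]), 'grasp_force': 48.794928789138794, 'opening': 0.13403541611694822}
```

View pics/m1.png

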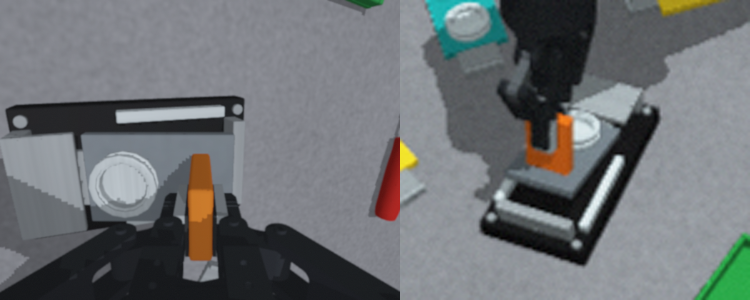

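The carrier is tilted about 17° with its end above the stop (right half, about (575,180)) and the toe still under the lip. Wrist forces are only its weight. Next I draw the toe out along +x.

```bash
python3 -m pendant '[[0,0.121,0.032,0,0,0,0],[0,0.121,0.032,0,0,0,0],[0,0.121,0.032,0,0,0,0],[0,0.121,0.032,0,0,0,0],[0,0.121,0.032,0,0,0,0],[0,0.121,0.032,0,0,0,0],[0,0.121,0.032,0,0,0,0],[0,0.121,0.032,0,0,0,0]]'
python3 -m pendant '[[0,0.121,0.032,0,0,0,0],[0,0.121,0.032,0,0,0,0],[0,0.121,0.032,0,0,0,0],[0,0.121,0.032,0,0,0,0],[0,0.121,0.032,0,0,0,0],[0,0.121,0.032,0,0,0,0],[0,0.121,0.032,0,0,0,0],[0,0.121,0.032,0,0,0,0],[0,0.121,0.034,0,0,0,0],[0,0,0,0,0,0,0]]'
```

```text
t: 7.92
position: [0.5257, -0.2308, 0.0953]
orientation: [163.0, -0.0, 99.8]
ft_force: [0.2, 0.6, -1.5]
opening: 0.134
grasp_force: 48.8
t: 8.75
position: [0.5479, -0.227, 0.0961]
orientation: [163.0, -0.0, 99.8]
ft_force: [-0.3, 0.8, -1.7]
opening: 0.132
grasp_force: 48.8
```

```bash
python3 -m pendant '[[0,0.03,-0.1,0,0,0,0],[0,0.06,-0.2,0,0,0,0],[0,0.09,-0.3,0,0,0,0],[0,0.15,-0.48,0,0,0,0],[0,0.15,-0.48,0,0,0,0],[0,0.15,-0.48,0,0,0,0],[0,0.15,-0.48,0,0,0,0],[0,0.15,-0.48,0,0,0,0],[0,0.15,-0.48,0,0,0,0],[0,0,0,0.25,0,0,0],[0,0,0,0.5,0,0,0],[0,0,0,0.5,0,0,0],[0,0,0,0.5,0,0,0],[0,0,0,0.5,0,0,0],[0,0,0,0.5,0,0,0],[0,0,0,0.5,0,0,0],[0,0,0,0.5,0,0,0],[0,0,0,0.5,0,0,0],[0,0,0,0,0,0,0]]'
python3 - <<'E'
from h import *
im=get_image("wrist"); a=get_image("scene")
cv2.imwrite("pics/m2.png",np.hstack([cv2.resize(im["color"],(400,300)),cv2.resize(a["color"],(400,300))])[:,:,::-1])
print(sensors.observe()["position"])
E
```

```text
t: 10.33
position: [0.5483, -0.2268, 0.1685]
orientation: [-179.8, -0.0, 99.8]
ft_force: [0.8, -0.6, -2.9]
opening: 0.128
grasp_force: 48.9
[ 0.54808441 -0.22686566  0.16850207]
```

View pics/m2.png

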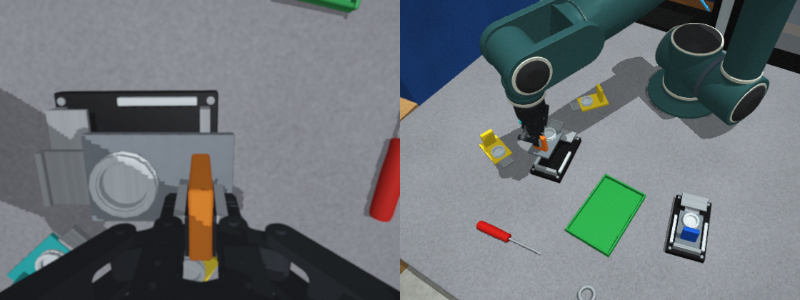

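The carrier is clear, level and held above its seat, and the blue one is still seated. Next I carry it over the tray.

```bash
python3 -m pendant '[[0,0,0,0,0,0.5,0],[0,0,0,0,0,0.8,0],[0,0,0,0,0,0.8,0],[0,0,0,0,0,0.7,0],[0.3,0.08,0,0,0,0,0],[0.6,0.16,0,0,0,0,0],[0.8,0.22,0,0,0,0,0],[0.8,0.22,0,0,0,0,0],[0.8,0.22,0,0,0,0,0],[0.8,0.22,0,0,0,0,0],[0.8,0.22,0,0,0,0,0],[0.8,0.22,0,0,0,0,0],[0.8,0.22,0,0,0,0,0],[0.8,0.22,0,0,0,0,0],[0.8,0.22,0,0,0,0,0],[0.8,0.22,0,0,0,0,0],[0.8,0.22,0,0,0,0,0],[0.8,0.22,0,0,0,0,0],[0.6,0.2,0,0,0,0,0],[0,0,0,0,0,0,0]]'
python3 - <<'E'
from h import *
im=get_image("wrist"); a=get_image("top")
cv2.imwrite("pics/m3.png",np.hstack([cv2.resize(im["color"],(400,300)),cv2.resize(a["color"],(400,300))])[:,:,::-1])
print(sensors.observe()["position"])
E
```

```text
t: 12.1
position: [0.6153, -0.004, 0.1689]
orientation: [180.0, -0.0, 88.8]
ft_force: [0.4, 0.4, -1.7]
opening: 0.134
grasp_force: 48.9
[ 0.6148402  -0.00603998  0.16890755]
```

View pics/m3.png

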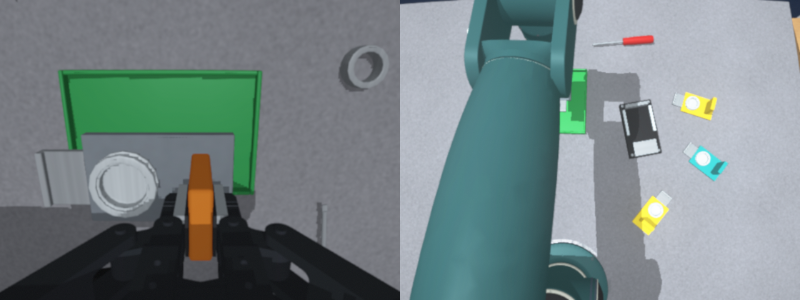

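The carrier is aligned with the tray's axes and above it; I lower it.

```bash
python3 -m pendant '[[0,0,0.3,0,0,0,0],[0,0,0.6,0,0,0,0],[0,0,0.8,0,0,0,0],[0,0,0.8,0,0,0,0],[0,0,0.8,0,0,0,0],[0,0,0.8,0,0,0,0],[0,0,0.6,0,0,0,0],[0,0,0.4,0,0,0,0],[0,0,0.3,0,0,0,0],[0,0,0.15,0,0,0,0],[0,0,0.1,0,0,0,0],[0,0,0,0,0,0,0],[0,0,0,0,0,0,0]]'
python3 -m pendant '[[0,0,0.05,0,0,0,0],[0,0,0.05,0,0,0,0],[0,0,0.05,0,0,0,0],[0,0,0,0,0,0,0]]'
```

```text
t: 13.28
position: [0.6152, -0.0066, 0.0566]
orientation: [180.0, 0.0, 88.6]
ft_force: [-0.2, 0.3, -2.2]
opening: 0.134
grasp_force: 48.8
t: 13.62
position: [0.6149, -0.0066, 0.0529]
orientation: [-180.0, 0.0, 88.6]
ft_force: [-0.7, 0.6, -2.4]
opening: 0.135
grasp_force: 48.8
```

```bash
python3 -m pendant '[[0,0,0.05,0,0,0,0],[0,0,0.05,0,0,0,0],[0,0,0.03,0,0,0,0],[0,0,0,0,0,0,0]]'
python3 -m pendant '[[0,0,0.03,0,0,0,0],[0,0,0.03,0,0,0,0],[0,0,0,0,0,0,0]]'
```

```text
t: 13.95
position: [0.6148, -0.0066, 0.0502]
orientation: [-180.0, -0.0, 88.6]
ft_force: [-1.1, -0.2, -1.6]
opening: 0.135
grasp_force: 48.8
t: 14.2
position: [0.6149, -0.0066, 0.0491]
orientation: [-180.0, 0.0, 88.6]
ft_force: [-0.5, 0.1, -2.5]
opening: 0.132
grasp_force: 49.0
```

```bash
python3 -m pendant '[[0,0,0.03,0,0,0,0],[0,0,0.03,0,0,0,0],[0,0,0,0,0,0,0]]'
python3 -m pendant '[[0,0,0.03,0,0,0,0],[0,0,0,0,0,0,0]]'
```

```text
t: 14.45
position: [0.6151, -0.0066, 0.049]
orientation: [180.0, 0.0, 88.6]
ft_force: [-6.0, 0.6, 9.7]
opening: 0.134
grasp_force: 50.5
t: 14.62
position: [0.6152, -0.0066, 0.049]
orientation: [180.0, 0.0, 88.6]
ft_force: [-8.6, -0.3, 14.6]
opening: 0.134
grasp_force: 51.3
```

Contact with the floor at z 0.049, as expected. I release gradually and retreat upward.

```bash
python3 -m pendant '[[0,0,-0.05,0,0,0,0],[0,0,0,0,0,0,0],[0,0,0,0,0,0,0.2],[0,0,0,0,0,0,0.3],[0,0,0,0,0,0,0.5],[0,0,0,0,0,0,0.5],[0,0,0,0,0,0,0.5],[0,0,0,0,0,0,0.5]]' 20
python3 -m pendant '[[0,0,-0.2,0,0,0,0.5],[0,0,-0.5,0,0,0,0.5],[0,0,-0.8,0,0,0,0.5],[0,0,-0.8,0,0,0,0.5],[0,0,-0.8,0,0,0,0.5],[0,0,-0.8,0,0,0,0.5],[0,0,-0.8,0,0,0,0.5],[0,0,-0.8,0,0,0,0.5],[0,0,0,0,0,0,0.5],[0,0,0,0,0,0,0.5]]'
python3 - <<'E'
from h import *
im=get_image("wrist"); a=get_image("scene")
cv2.imwrite("pics/m4.png",np.hstack([cv2.resize(im["color"],(400,300)),cv2.resize(a["color"],(400,300))])[:,:,::-1])
E
```

```text
t: 15.28
position: [0.6149, -0.0066, 0.0482]
orientation: [-180.0, -0.0, 88.6]
ft_force: [0.8, 0.2, -0.3]
opening: 0.497
grasp_force: 0.0
t: 16.12
position: [0.6153, -0.0066, 0.1598]
orientation: [179.9, 0.0, 88.6]
ft_force: [0.2, -0.0, -0.7]
opening: 0.497
grasp_force: 0.0
```

View pics/m4.png

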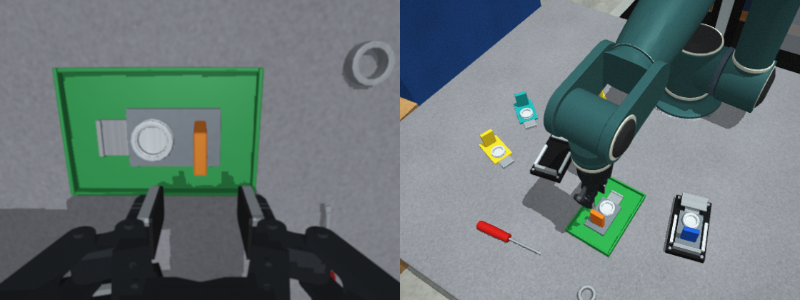

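The carrier lies flat and centred in the tray, the blue one is still seated, and the gripper is clear.

```bash
python3 -c "
from rig import env; print(env.sign_off())"
```

```text
the job is handed in; nothing more can be done
None
```

The orange-handled carrier lies flat in the middle of the green tray, the blue-handled carrier is still in its seat, and I handed the job in at about 16 s; sign-off gave no verdict.

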